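Tap a clay bird true on the banding wheel

ROBOT

A 6-joint arm with a two-finger parallel gripper is mounted at the origin on a cart in front of the work surface, level with it; the furniture and walls round the work are solid. World frame = base frame: x ahead of the robot, y to its left, z up, the work surface at z = 0. Lengths are in m, angles in rad, forces in N, time in s.
With the tool pointing down it reaches from about 0.425 to 0.95 m from the base axis. Payload 3.5 kg.
Tool frame: the origin (TCP) lies at the very end of the fingers, on their centre line; the grasp point (between the pads) lies ctrl.tcp_to_grasp behind it (ctrl.tcp_to_grasp is the distance from the TCP to the grasp point, in m); z points along the fingers, y is the line along which they close (so a half turn about z gives the same grasp; the last joint's range is limited). The gripper opens to 85 mm and grips with 20 to 120 N. Pads are 22 mm wide; open, the fingers measure 114 mm over their backs; the gripper's body (76 mm by 85 mm) begins 54 mm behind the grasp point. The pads swing forward as they close: fully open they stand 13 mm farther back than shut.
Start: joints at [-1.357, 0.286, 1.577, -0, 1.279, -0.15], TCP at [0.24, -0.631, 0.231] pointing down, gripper open.
Joint ranges: [-2.77, 2.77], [-0.9, 2.22], [0.21, 2.48], [-1.53, 4.67], [0.24, 2.81], [-2.84, 2.84]. Speed limits (rad/s): [2.79, 2.79, 3.14, 3.14, 3.14, 3.14].

INTERFACE

Orientations are given as a unit quaternion [x, y, z, w].
In Python, from plant import ctrl gives the robot as it stands.
- The arm moves only by the shell command python3 -m inch 'ROWS' [FORCE]. ROWS is JSON, a list of rows, each an object with "slide": the shift along the tool's x, y, z in cm, a list of three; "turn": the turn about the tool's z in rad; "grip": the finger opening in cm, from 0 to 8.54. A call has 1 to 20 rows; each row is the pose to reach, as a shift and turn from the pose commanded when the call began, along the tool's axes at that moment; what a row does not reach only later rows make up. A row lasts 1/10 s, in which the tool goes at most 50 mm and 8.59 degrees, less where a joint would pass 70% of its speed; a pose out of reach is approached as far as the arm can. A call with a gripper value outside its range is refused whole. The fingers move at their own pace and stop on an object; FORCE is the grip in N (left out, the last holds). Time passes only in rows, so rows that repeat a pose let the fingers close. It gives the time, the measured TCP pose, the force, the opening and the grip force at its end, in the units of the state.
- ctrl.get_state(): the state, without advancing time (a new reading comes with each control period).
- ctrl.read_camera(name): name is "scene" or "top" or "wrist"; returns (picture, depth): 400x640x3 uint8, red, green, blue; 400x640 float32, m along the optical axis (not along the pixel's ray), 0 where there is no reading.
- ctrl.camera_info(name): a dict with "K" (3x3 intrinsics, pixels), "camera_from_world" (4x4, takes a point from world to camera coordinates); the wrist camera has in their place "T_tool_cam" (4x4, takes a point from camera to tool coordinates, whose origin is the TCP and whose axes are the flange's). Camera axes: x right, y down, z forward; pixel columns grow to the right and rows downward; lengths in m; the calibration is good to about 2 mm. A picture is of the moment at which its call begins: read the wrist's pose just before it. camera_info takes no time and is no camera call.
- ctrl.sign_off(): hands the job in; it is judged then, once.
The state is a dict: "time": time; "qpos": joint angles; "dq": joint speeds; "joint_efforts": joint torques, N m; "eef_pos": TCP position; "tcp_rot": TCP orientation; "contact_force": force on the tool from outside, world axes, zero at the start; "wrist_torque": the same for the moment, N m; "opening": opening from 0.0 (shut) to 1.0 (fully open); "finger_force": force on a finger pad.
Only numpy, scipy, OpenCV 4.12 (cv2) and the standard library are available. Lean on these libraries where they do the work, as an engineer would, in place of code of your own. Each camera call takes 0.05 s, during which the arm holds its last target. There are 200 camera calls.

TASK

Nudge the small white clay bird to the middle of the banding wheel with light taps low on its body, and turn the wheel so that the bird's orange beak points squarely at the near edge of the bench (the robot's side), ready for painting its front. Do not grasp, lift or topple the bird, and leave the pot, the red ink bottle and the paint tube beside it where they stand.

Things in the scene. Friction and masses are not known exactly. Their poses are not given: they have to be found in the camera images.
- wheel_centre (a point): centre of the top face of the banding wheel's turning head, 70 mm above the bench, on the upright axis of rotation; turns with the head (x axis toward the red rib, z up). The head is a grey metal disc of radius 60 mm, 12 mm thick, with thin dark rings (radius 17, 27, 37, 47, 55 mm) round the centre on its top. It stands on a green cast foot, radius 56 mm, 10 mm high at its rim, fixed to the bench
- rim_mark (a point): point on the top edge of the disc at the one red rib, 60 mm from the axis. Eight upright round grip ribs, 45 degrees apart (the red one and seven grey ones), stand on the disc's rim: radius 5 mm, as tall as the disc, reaching out to 66 mm from the axis; a fingertip fits between two and can push one round
- wheel_head (a joint): angle of the wheel head, rad, positive counter-clockwise seen from above, 0 at the start; it turns either way with no stop within one and a half turns, against a light bearing drag (about 0.03 Nm), and stays where it is left
- bird: white glazed clay bird, 75 mm tall, about 0.16 kg, loose on the wheel head; origin at the centre of the underside of its foot, z up, beak toward -x of its frame. Round foot of radius 15 mm; round belly of radius 25 mm, widest 24 mm above the foot; beak and stub tail no wider than the belly. A slow push at belly height slides it (0.3 to 1 N); a push on its head topples it
- beak_tip (a point): tip of the bird's orange beak, 24.5 mm in front of the bird's axis and 62 mm above its foot
- near_edge (a point): fixed point at the near edge of the bench; its axes are the world axes (x away from the robot). The beak shall point along -x
- pot_navy: navy plastic pot with yellow screw lid, 58 mm across, 58 mm tall; origin at the centre of its underside; leave alone
- ink_red: ink bottle with dark red body and dark brown cap, 38 mm across, 60 mm tall; origin at the centre of its underside; leave alone
- paint_tube: white and blue paint tube lying flat, 26x100x20 mm; origin at the centre of its underside; leave alone

How it is judged:
At the end, for the whole second after the job is handed in: The bird stands upright on the wheel head, its axis within 6 mm of the wheel's axis, its beak pointing toward the near edge of the bench (along -x) within 15 degrees; the wheel has been turned (the red rib is over 25 mm from where it started) and everything is at rest (horizontal distance between bird and wheel_centre below 0.006 m and z of bird in the frame of wheel_centre between -0.003 and 0.003 m and angle between bird's own z axis and vertical below 0.06 rad and angle between the x axis of bird and the x axis of near_edge, either way round below 0.26 rad and x of near_edge in the frame of bird below 0 m and distance of rim_mark from where it was at the start of the episode above 0.025 m and linear speed of bird below 0.01 m/s and velocity of joint wheel_head between -0.05 and 0.05 rad/s); the robot touches nothing.
It fails at once if the bird is knocked over or rocked far over (angle between bird's own z axis and vertical above 0.3 rad).
It fails at once if the bird is lifted (height (world z) of bird above 0.08 m).
It fails at once if the bird is hit or pressed hard instead of lightly tapped (contact force between any of the arm, the fingers and bird above 10 N).
It fails at once if the bird falls off the wheel (height (world z) of bird below 0.06 m).
It fails at once if the pot, the red ink bottle or the paint tube is moved (distance of any of pot_navy, ink_red, paint_tube from where it was at the start of the episode above 0.015 m).
It also fails if it takes over 61 s, if anything falls off the work surface, if the arm or the gripper's body presses on something with over 40 N, if the wrist force passes 120 N, or if a joint passes its speed limit or range.

## Working session

There is one attempt and no reset: what is moved stays moved. The work goes in short steps, Python scripts to look and compute and a shell command to move; the robot and the scene stay as the last step left them, time stands still between calls to the robot, and variables do not carry over. Pictures are saved under pics/ and viewed, at most 10 in all, crops included, and the job is handed in when it is done.

```bash
ls; mkdir -p pics; python3 - <<'E'
from plant import ctrl
import cv2,numpy as np
s=ctrl.get_state();print(s['time'],s['eef_pos'],s['tcp_rot'],s['opening'],ctrl.tcp_to_grasp)
for n in('scene','top'):
    p,d=ctrl.read_camera(n);cv2.imwrite(f'pics/{n}0.png',p[...,::-1]);np.save(f'pics/{n}0.npy',d)
    i=ctrl.camera_info(n);print(n,i['K'],np.linalg.inv(i['camera_from_world']).round(3))
print(ctrl.camera_info('wrist'))
E
```

```text
pics
0.0 [ 0.24007083 -0.63015983  0.22991376] [ 9.83500305e-01  1.80902476e-01 -3.49436155e-05 -1.20116680e-03] 1.0039144408024059 0.0187
scene [[493.18729423   0.         322.23600399]
 [  0.         493.18729423 197.54113407]
 [  0.           0.           1.        ]] [[ 0.673 -0.554  0.49  -0.121]
 [-0.74  -0.514  0.434 -0.763]
 [ 0.011 -0.655 -0.755  1.143]
 [ 0.     0.     0.     1.   ]]
top [[369.16319781   0.         314.10189909]
 [  0.         369.16319781 200.65433213]
 [  0.           0.           1.        ]] [[-0.    -0.998  0.067  0.476]
 [-1.     0.    -0.002 -0.17 ]
 [ 0.002 -0.067 -0.998  1.041]
 [ 0.     0.     0.     1.   ]]
{'K': array([[324.48661194,   0.        , 321.06406033],
       [  0.        , 324.48661194, 197.8840605 ],
       [  0.        ,   0.        ,   1.        ]]), 'T_tool_cam': array([[ 1.87264002e-03, -9.51962970e-01, -3.06207441e-01,
         7.95216628e-02],
       [ 9.99998056e-01,  1.59369065e-03,  1.16098386e-03,
        -5.24572924e-04],
       [-6.17213706e-04, -3.06209020e-01,  9.51964104e-01,
        -1.43327234e-01],
       [ 0.00000000e+00,  0.00000000e+00,  0.00000000e+00,
         1.00000000e+00]])}
```

View pics/top0.png

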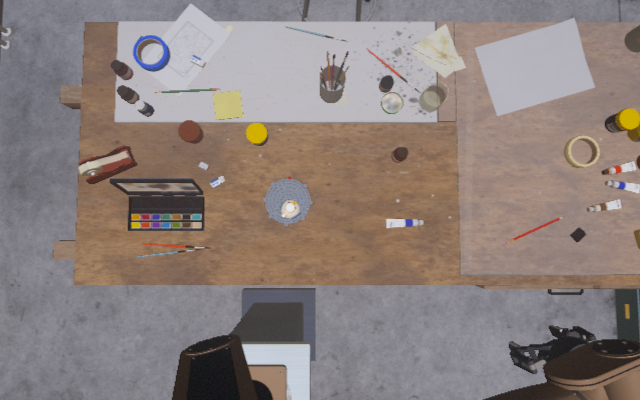

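View pics/scene0.png

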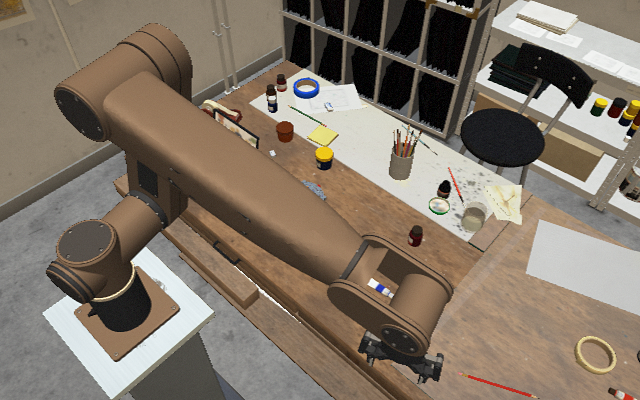

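```bash
cat >h.py <<'E'
from plant import ctrl
import cv2,numpy as np
from scipy.spatial.transform import Rotation as R
def cam(n,s=None):
    i=ctrl.camera_info(n)
    if n!='wrist': return i['K'],np.linalg.inv(i['camera_from_world'])
    T=np.eye(4);T[:3,:3]=R.from_quat(s['tcp_rot']).as_matrix();T[:3,3]=s['eef_pos']
    return i['K'],T@i['T_tool_cam']
def ray(K,T,uv,z):
    d=T[:3,:3]@np.linalg.solve(K,[uv[0],uv[1],1.]); return T[:3,3]+d*(z-T[2,3])/d[2]
def proj(K,T,P):
    p=np.linalg.inv(T)@np.r_[P,1]; q=K@p[:3]; return q[:2]/q[2]
E
python3 - <<'E'
from h import *
K,T=cam('top')
for n,uv,z in(('wheel',(288,201),.07),('birdhead',(290,208),.13),('pot',(257,133),.058),('ink',(400,154),.06),('tube',(405,223),.02),('rib',(290,178),.07)):print(n,ray(K,T,uv,z).round(3))
p=cv2.imread('pics/top0.png')[170:235,250:330];cv2.imwrite('pics/c0.png',cv2.resize(p,None,fx=8,fy=8,interpolation=cv2.INTER_CUBIC))
E
```

```text
wheel [ 0.54  -0.103  0.07 ]
birdhead [ 0.519 -0.112  0.13 ]
pot [ 0.725 -0.018  0.058]
ink [ 0.667 -0.403  0.06 ]
tube [ 0.483 -0.423  0.02 ]
rib [ 0.601 -0.108  0.07 ]
```

View pics/c0.png

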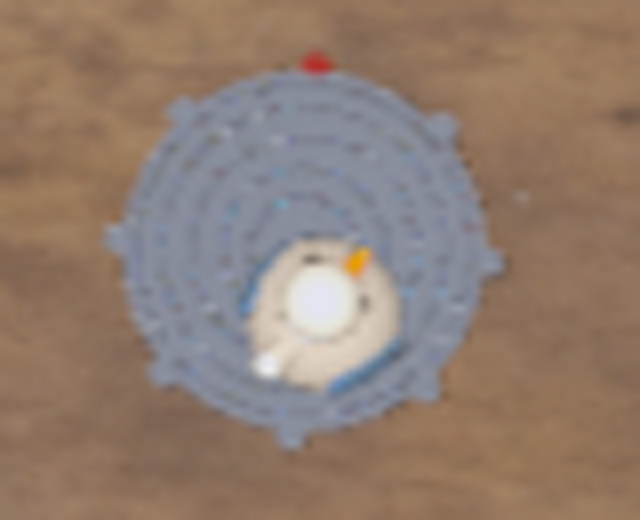

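The wheel centre is near crop (305,252) and the red rib at (316,62), on the far side. The bird sits at about (322,315), near side, with its beak at (358,262) pointing far-right. I'll move in with the fingers shut for a close look.

```bash
python3 -m inch '[{"slide":[3,-3,0],"turn":0,"grip":0},{"slide":[6,-6,0],"turn":0,"grip":0},{"slide":[9,-9,0],"turn":0,"grip":0},{"slide":[12,-12,0],"turn":0,"grip":0},{"slide":[15,-15,0],"turn":0,"grip":0},{"slide":[18,-18,0],"turn":0,"grip":0},{"slide":[21,-21,0],"turn":0,"grip":0},{"slide":[24,-24,0],"turn":0,"grip":0},{"slide":[27,-27,0],"turn":0,"grip":0},{"slide":[30,-30,0],"turn":0,"grip":0},{"slide":[33,-33,0],"turn":0,"grip":0},{"slide":[36,-36,0],"turn":0,"grip":0},{"slide":[38,-39,0],"turn":0,"grip":0},{"slide":[38.7,-39.8,0],"turn":0,"grip":0},{"slide":[38.7,-39.8,0],"turn":0,"grip":0},{"slide":[38.7,-39.8,0],"turn":0,"grip":0},{"slide":[38.7,-39.8,0],"turn":0,"grip":0}]'
python3 - <<'E'
from h import *
s=ctrl.get_state();p,d=ctrl.read_camera('wrist');cv2.imwrite('pics/w1.png',p[...,::-1]);np.save('pics/w1.npy',d);import json
json.dump({k:list(map(float,s[k])) for k in('eef_pos','tcp_rot')},open('pics/w1.json','w'));print(s['time'],s['eef_pos'],s['tcp_rot'],s['qpos'])
E
```

```text
time: 1.8
eef_pos: [0.46, -0.1224, 0.2312]
tcp_rot: [0.984, 0.18, -0.0, 0.0]
contact_force: [0.1, 0.2, -0.8]
opening: 0.0
finger_force: 0.0
1.8 [ 0.45999683 -0.122388    0.23120202] [ 9.83658879e-01  1.80042086e-01 -2.00966958e-04  1.28465773e-04] [-4.73393360e-01 -1.65003292e-01  2.05047389e+00 -4.71642256e-04
  1.25628459e+00  7.35490424e-01]
```

View pics/w1.png

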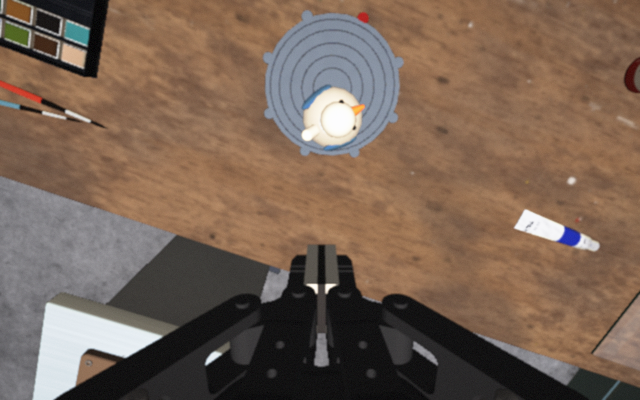

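```bash
cat >>h.py <<'E'
def cloud(K,T,d):
    v,u=np.mgrid[:d.shape[0],:d.shape[1]]
    P=np.stack([(u-K[0,2])/K[0,0]*d,(v-K[1,2])/K[1,1]*d,d],-1)
    return P@T[:3,:3].T+T[:3,3]
from scipy.optimize import least_squares
WC=np.array([.54,-.103])
def measure(p,d,s,wc=None):
    K,T=cam('wrist',s);P=cloud(K,T,d);hsv=cv2.cvtColor(p,cv2.COLOR_RGB2HSV)
    z=P[...,2];near=(d>0)&(np.hypot(P[...,0]-WC[0],P[...,1]-WC[1])<.075)
    disc=(near&(z>.055)).astype(np.uint8)
    o={}
    # disc centre: bird/disc outline on plane .07; use pixels with z about .07
    top=near&(abs(z-.07)<.005)
    pts=[]
    m=cv2.morphologyEx((near&(z>.062)).astype(np.uint8),cv2.MORPH_OPEN,np.ones((9,9)))
    c=max(cv2.findContours(m,0,cv2.CHAIN_APPROX_NONE)[0],key=cv2.contourArea)[:,0]
    Q=np.array([ray(K,T,q,.07)[:2] for q in c])
    r=least_squares(lambda a:np.hypot(*(Q-a[:2]).T)-a[2],[*WC,.06],loss='soft_l1',f_scale=.001)
    o['wheel']=r.x; o['z70']=np.median(z[top])
    h,S,V=hsv[...,0],hsv[...,1],hsv[...,2]
    red=near&((h<5)|(h>174))&(S>150)&(abs(z-.065)<.012); v,u=np.nonzero(red)
    if len(u): q=ray(K,T,(u.mean(),v.mean()),.07)[:2]-o['wheel'][:2];o['rib_deg']=np.degrees(np.arctan2(q[1],q[0])),np.hypot(*q),len(u)
    org=near&(h>7)&(h<20)&(S>150)&(z>.1); v,u=np.nonzero(org)
    bk=P[org].mean(0) if len(u) else None
    bel=near&(z>.080)&(z<.112)
    B=P[bel]
    f=lambda a:np.linalg.norm(B-np.r_[a[:2],.094],axis=1)-a[2]
    b=least_squares(f,[*o['wheel'][:2],.025],loss='soft_l1',f_scale=.001).x
    o['bird_belly']=b,len(B)
    H=P[near&(z>.136)]; o['head']=H.mean(0) if len(H) else None
    # silhouette of white/cream+blue bird vs disc: all pixels clearly above disc
    sm=cv2.morphologyEx((near&(z>.082)).astype(np.uint8),cv2.MORPH_OPEN,np.ones((5,5)))
    o['beak']=bk,len(u)
    if bk is not None and o['head'] is not None:
        for n,c in(('belly',b),('head',o['head'])):
            q=bk[:2]-c[:2];o['beak_deg_'+n]=np.degrees(np.arctan2(q[1],q[0])),np.hypot(*q)
    o['off']=o['wheel'][:2]-b[:2]
    return o
def show(o):
    for k,v in o.items():print(k,np.round(v,4) if not isinstance(v,tuple) else [np.round(x,4) for x in v])
def tool(s,w):
    return R.from_quat(s['tcp_rot']).inv().apply(w)*100
E
python3 - <<'E'
from h import *
import json
s=json.load(open('pics/w1.json'));p=cv2.imread('pics/w1.png')[...,::-1].copy();d=np.load('pics/w1.npy');show(measure(p,d,s))
E
```

```text
wheel [ 0.2797 -0.2129  0.099 ]
z70 0.0706
rib_deg [np.float64(18.3813), np.float64(0.3415), np.int64(84)]
bird_belly [array([ 0.5196, -0.1093,  0.0254]), np.int64(1016)]
head [ 0.4785 -0.1228  0.2902]
beak [array([ 0.5339, -0.1219,  0.1349]), np.int64(62)]
beak_deg_belly [np.float64(-41.1341), np.float64(0.0191)]
beak_deg_head [np.float64(0.8776), np.float64(0.0554)]
off [-0.2398 -0.1035]
```

```bash
sed -i 's/near=(d>0)&/near=(d>0)\&(z<.155)\&/' h.py
python3 - <<'E'
from h import *
import json
s=json.load(open('pics/w1.json'));p=cv2.imread('pics/w1.png')[...,::-1].copy();d=np.load('pics/w1.npy');o=measure(p,d,s);show(o)
w=o['wheel'][:2];b=o['bird_belly'][0][:2];u=(w-b)/np.linalg.norm(w-b);print(np.linalg.norm(w-b),np.degrees(np.arctan2(u[1],u[0])))
E
```

```text
wheel [ 0.5418 -0.1016  0.0591]
z70 0.0706
rib_deg [np.float64(-3.3175), np.float64(0.0621), np.int64(84)]
bird_belly [array([ 0.5196, -0.1093,  0.0254]), np.int64(1016)]
head [ 0.5227 -0.1113  0.1417]
beak [array([ 0.5339, -0.1219,  0.1349]), np.int64(62)]
beak_deg_belly [np.float64(-41.1341), np.float64(0.0191)]
beak_deg_head [np.float64(-43.3276), np.float64(0.0154)]
off [0.0222 0.0077]
0.02354366925961293 19.156842677670635
```

The belly fit gives an offset of 23.5 mm at 19°, nearly along the tool's x. I'll descend behind the bird and push gently along tool x.

```bash
python3 -m inch '[{"slide":[0,0.9,3],"turn":0,"grip":0},{"slide":[0,0.9,6],"turn":0,"grip":0},{"slide":[0,0.9,9],"turn":0,"grip":0},{"slide":[0,0.9,12],"turn":0,"grip":0},{"slide":[0,0.9,14],"turn":0,"grip":0},{"slide":[0,0.9,15.1],"turn":0,"grip":0},{"slide":[0.6,0.9,15.1],"turn":0,"grip":0},{"slide":[1.2,0.9,15.1],"turn":0,"grip":0},{"slide":[1.6,0.9,15.1],"turn":0,"grip":0},{"slide":[1.8,0.9,15.1],"turn":0,"grip":0},{"slide":[2.0,0.9,15.1],"turn":0,"grip":0},{"slide":[2.1,0.9,15.1],"turn":0,"grip":0},{"slide":[2.2,0.9,15.1],"turn":0,"grip":0},{"slide":[2.3,0.9,15.1],"turn":0,"grip":0},{"slide":[2.4,0.9,15.1],"turn":0,"grip":0},{"slide":[2.5,0.9,15.1],"turn":0,"grip":0},{"slide":[2.6,0.9,15.1],"turn":0,"grip":0},{"slide":[2.7,0.9,15.1],"turn":0,"grip":0},{"slide":[2.8,0.9,15.1],"turn":0,"grip":0}]'
cat > look.py <<'E'
from h import *
import sys
s=ctrl.get_state();p,d=ctrl.read_camera('wrist');cv2.imwrite(f'pics/{sys.argv[1]}.png',p[...,::-1])
print(s['time'],s['eef_pos'].round(4),s['contact_force'].round(2));o=measure(p,d,s);show(o)
r=np.r_[o['bird_belly'][0][:2],0]-np.r_[s['eef_pos'][:2],0];print('bird rel tool cm',tool(s,r).round(2))
r=np.r_[.5418,-.1016,0]-np.r_[s['eef_pos'][:2],0];print('wheel rel tool cm',tool(s,r).round(2))
E
python3 look.py w2
```

```text
time: 3.75
eef_pos: [0.4897, -0.1196, 0.0803]
tcp_rot: [0.984, 0.181, -0.0, -0.0]
contact_force: [-0.4, -0.2, -0.2]
opening: 0.003
finger_force: 0.4
3.75 [ 0.4897 -0.1196  0.0803] [-0.44 -0.17 -0.19]
wheel [ 0.5138 -0.1154  0.0839]
z70 0.0707
rib_deg [np.float64(6.6332), np.float64(0.0904), np.int64(344)]
bird_belly [array([ 0.5207, -0.1081,  0.0282]), np.int64(4079)]
head [ 0.506  -0.1141  0.1447]
beak [array([ 0.5393, -0.1188,  0.1348]), np.int64(471)]
beak_deg_belly [np.float64(-29.671), np.float64(0.0215)]
beak_deg_head [np.float64(-7.9845), np.float64(0.0337)]
off [-0.0068 -0.0072]
bird rel tool cm [ 3.3   0.04 -0.  ]
wheel rel tool cm [ 5.51  0.18 -0.  ]
```

View pics/w2.png

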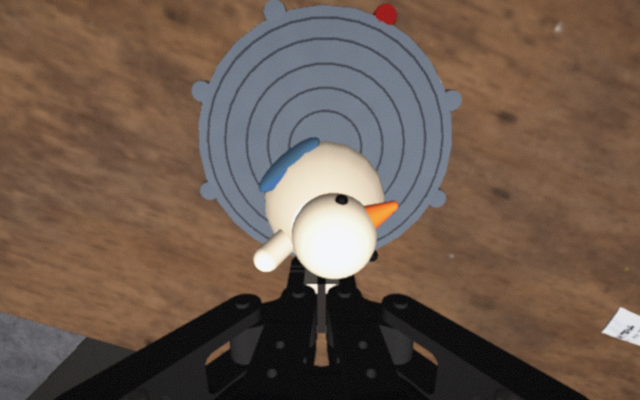

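Contact is made (0.4 N), with the bird at (330,200) and upright. I'll continue slowly for 15 mm, then back off and look.

```bash
python3 -m inch '[{"slide":[0.1,0,0],"turn":0,"grip":0},{"slide":[0.2,0,0],"turn":0,"grip":0},{"slide":[0.3,0,0],"turn":0,"grip":0},{"slide":[0.4,0,0],"turn":0,"grip":0},{"slide":[0.5,0,0],"turn":0,"grip":0},{"slide":[0.6,0,0],"turn":0,"grip":0},{"slide":[0.7,0,0],"turn":0,"grip":0},{"slide":[0.8,0,0],"turn":0,"grip":0},{"slide":[0.9,0,0],"turn":0,"grip":0},{"slide":[1.0,0,0],"turn":0,"grip":0},{"slide":[1.1,0,0],"turn":0,"grip":0},{"slide":[1.2,0,0],"turn":0,"grip":0},{"slide":[1.3,0,0],"turn":0,"grip":0},{"slide":[1.4,0,0],"turn":0,"grip":0},{"slide":[1.5,0,0],"turn":0,"grip":0}]'
python3 -m inch '[{"slide":[-0.5,0,0],"turn":0,"grip":0},{"slide":[-2,0,0],"turn":0,"grip":0},{"slide":[-4,0,-3],"turn":0,"grip":0},{"slide":[-4,0,-7],"turn":0,"grip":0},{"slide":[-4,0,-11],"turn":0,"grip":0},{"slide":[-4,0,-13],"turn":0,"grip":0},{"slide":[-4,0,-13],"turn":0,"grip":0},{"slide":[-4,0,-13],"turn":0,"grip":0}]' ; python3 look.py w3
```

```text
time: 5.3
eef_pos: [0.5037, -0.1142, 0.0803]
tcp_rot: [0.983, 0.181, -0.0, -0.0]
contact_force: [-0.9, 0.6, 0.5]
opening: -0.002
finger_force: 0.3
time: 6.1
eef_pos: [0.4654, -0.1285, 0.2097]
tcp_rot: [0.984, 0.181, -0.0, -0.0]
contact_force: [0.7, -0.4, -0.3]
opening: 0.001
finger_force: 0.0
6.1 [ 0.4654 -0.1285  0.2097] [ 0.72 -0.37 -0.29]
wheel [ 0.542  -0.101   0.0591]
z70 0.0706
rib_deg [np.float64(-3.756), np.float64(0.0619), np.int64(99)]
bird_belly [array([ 0.538 , -0.1007,  0.0254]), np.int64(1227)]
head [ 0.5411 -0.1029  0.1416]
beak [array([ 0.5532, -0.1125,  0.135 ]), np.int64(87)]
beak_deg_belly [np.float64(-37.991), np.float64(0.0192)]
beak_deg_head [np.float64(-38.6847), np.float64(0.0154)]
off [ 0.004  -0.0004]
bird rel tool cm [ 7.77 -0.03 -0.  ]
wheel rel tool cm [ 8.1  0.2 -0. ]
```

```bash
python3 -m inch '[{"slide":[0,0,4],"turn":0,"grip":0},{"slide":[0,0,8],"turn":0,"grip":0},{"slide":[0,0,11],"turn":0,"grip":0},{"slide":[0.5,0,13],"turn":0,"grip":0},{"slide":[2,0,13],"turn":0,"grip":0},{"slide":[3,0,13],"turn":0,"grip":0},{"slide":[3.5,0,13],"turn":0,"grip":0},{"slide":[3.7,0,13],"turn":0,"grip":0},{"slide":[3.8,0,13],"turn":0,"grip":0},{"slide":[3.9,0,13],"turn":0,"grip":0},{"slide":[4.0,0,13],"turn":0,"grip":0},{"slide":[4.1,0,13],"turn":0,"grip":0},{"slide":[4.2,0,13],"turn":0,"grip":0},{"slide":[4.3,0,13],"turn":0,"grip":0},{"slide":[4.35,0,13],"turn":0,"grip":0},{"slide":[4.35,0,13],"turn":0,"grip":0}]'
python3 -m inch '[{"slide":[-0.5,0,0],"turn":0,"grip":0},{"slide":[-2,0,0],"turn":0,"grip":0},{"slide":[-4,0,-3],"turn":0,"grip":0},{"slide":[-4,0,-7],"turn":0,"grip":0},{"slide":[-4,0,-11],"turn":0,"grip":0},{"slide":[-4,0,-13],"turn":0,"grip":0},{"slide":[-4,0,-13],"turn":0,"grip":0},{"slide":[-4,0,-13],"turn":0,"grip":0}]' ; python3 look.py w4
```

```text
time: 7.75
eef_pos: [0.507, -0.113, 0.0803]
tcp_rot: [0.984, 0.181, 0.0, -0.0]
contact_force: [0.3, -1.2, 0.2]
opening: -0.003
finger_force: 0.2
time: 8.55
eef_pos: [0.4687, -0.1273, 0.2097]
tcp_rot: [0.984, 0.181, -0.0, -0.0]
contact_force: [0.3, -0.5, 0.3]
opening: 0.001
finger_force: 0.0
8.55 [ 0.4687 -0.1273  0.2097] [ 0.32 -0.54  0.27]
wheel [ 0.5423 -0.1015  0.0593]
z70 0.0706
rib_deg [np.float64(-3.3629), np.float64(0.0615), np.int64(98)]
bird_belly [array([ 0.541 , -0.0992,  0.0254]), np.int64(1231)]
head [ 0.5441 -0.1014  0.1416]
beak [array([ 0.5563, -0.1108,  0.1349]), np.int64(90)]
beak_deg_belly [np.float64(-37.0479), np.float64(0.0192)]
beak_deg_head [np.float64(-37.582), np.float64(0.0154)]
off [ 0.0013 -0.0023]
bird rel tool cm [ 7.76 -0.05 -0.  ]
wheel rel tool cm [ 7.75  0.2  -0.  ]
```

The bird is within 3 mm of the axis. The beak points at −37.5°, so the wheel must turn 142° clockwise. I'll put the fingertip in the rib gap at 289° and sweep it round the near side.

```bash
python3 -m inch '[{"slide":[0,2,0],"turn":-0.14,"grip":0},{"slide":[0,4,0],"turn":-0.28,"grip":0},{"slide":[1,6,0],"turn":-0.42,"grip":0},{"slide":[3,8.2,0],"turn":-0.56,"grip":0},{"slide":[5,8.2,0],"turn":-0.7,"grip":0},{"slide":[7.5,8.2,0],"turn":-0.84,"grip":0},{"slide":[7.5,8.2,0],"turn":-0.98,"grip":0},{"slide":[7.5,8.2,0],"turn":-1.12,"grip":0},{"slide":[7.5,8.2,0],"turn":-1.26,"grip":0},{"slide":[7.5,8.2,0],"turn":-1.4,"grip":0},{"slide":[7.5,8.2,0],"turn":-1.54,"grip":0},{"slide":[7.5,8.2,4],"turn":-1.54,"grip":0},{"slide":[7.5,8.2,8],"turn":-1.54,"grip":0},{"slide":[7.5,8.2,11],"turn":-1.54,"grip":0},{"slide":[7.5,8.2,11],"turn":-1.54,"grip":0},{"slide":[7.5,8.2,11],"turn":-1.54,"grip":0}]'; python3 look.py w5
```

```text
time: 10.2
eef_pos: [0.5676, -0.1767, 0.0986]
tcp_rot: [0.58, 0.815, -0.0, -0.002]
contact_force: [-0.1, 1.0, 0.4]
opening: -0.001
finger_force: 0.0
10.2 [ 0.5676 -0.1767  0.0986] [-0.08  1.01  0.37]
wheel [ 0.5428 -0.1034  0.0578]
z70 0.0707
rib_deg [np.float64(-1.4638), np.float64(0.0607), np.int64(186)]
bird_belly [array([ 0.541 , -0.0994,  0.0257]), np.int64(3608)]
head [ 0.5529 -0.1307  0.1448]
beak [array([ 0.556 , -0.1106,  0.1347]), np.int64(355)]
beak_deg_belly [np.float64(-36.8257), np.float64(0.0186)]
beak_deg_head [np.float64(81.3526), np.float64(0.0203)]
off [ 0.0017 -0.004 ]
bird rel tool cm [8.17 0.01 0.02]
wheel rel tool cm [7.94 0.01 0.02]
```

View pics/w5.png

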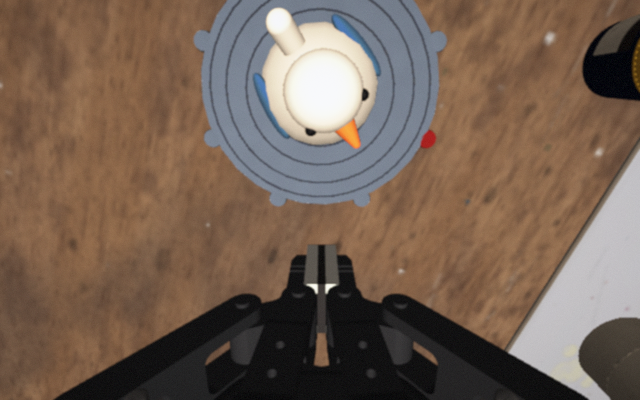

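The finger is centred in the gap, between the ribs at pixels (277,198) and (362,198). Next I'll lower it, ease in and begin the arc.

```bash
python3 -m inch '[{"slide":[0,0,2],"turn":0,"grip":0},{"slide":[0,0,3.4],"turn":0,"grip":0},{"slide":[0,0,3.85],"turn":0,"grip":0},{"slide":[0.2,0,3.85],"turn":0,"grip":0},{"slide":[0.4,0,3.85],"turn":0,"grip":0},{"slide":[0.5,0,3.85],"turn":0,"grip":0},{"slide":[0.6,0,3.85],"turn":0,"grip":0},{"slide":[0.6,0,3.85],"turn":0,"grip":0},{"slide":[0.6,0,3.85],"turn":0,"grip":0}]'; python3 -c "
import numpy as np
for a in range(0,65,4):
    f=np.radians(a);print(a,round(f,2),(7.34*(1-np.cos(f))).round(2),(-7.34*np.sin(f)).round(2))"
```

```text
time: 11.15
eef_pos: [0.567, -0.1715, 0.0621]
tcp_rot: [0.58, 0.815, 0.0, 0.0]
contact_force: [-0.1, 0.1, 0.2]
opening: 0.0
finger_force: 0.0
0 0.0 0.0 -0.0
4 0.07 0.02 -0.51
8 0.14 0.07 -1.02
12 0.21 0.16 -1.53
16 0.28 0.28 -2.02
20 0.35 0.44 -2.51
24 0.42 0.63 -2.99
28 0.49 0.86 -3.45
32 0.56 1.12 -3.89
36 0.63 1.4 -4.31
40 0.7 1.72 -4.72
44 0.77 2.06 -5.1
48 0.84 2.43 -5.45
52 0.91 2.82 -5.78
56 0.98 3.24 -6.09
60 1.05 3.67 -6.36
64 1.12 4.12 -6.6
```

```bash
python3 -m inch '[{"slide":[0.01,-0.25,0],"turn":0.035,"grip":0},{"slide":[0.02,-0.38,0],"turn":0.05,"grip":0},{"slide":[0.02,-0.51,0],"turn":0.07,"grip":0},{"slide":[0.04,-0.76,0],"turn":0.105,"grip":0},{"slide":[0.07,-1.02,0],"turn":0.14,"grip":0},{"slide":[0.16,-1.53,0],"turn":0.21,"grip":0},{"slide":[0.28,-2.02,0],"turn":0.28,"grip":0},{"slide":[0.44,-2.51,0],"turn":0.35,"grip":0},{"slide":[0.63,-2.99,0],"turn":0.42,"grip":0},{"slide":[0.86,-3.45,0],"turn":0.49,"grip":0},{"slide":[1.12,-3.89,0],"turn":0.56,"grip":0},{"slide":[1.4,-4.31,0],"turn":0.63,"grip":0},{"slide":[1.72,-4.72,0],"turn":0.7,"grip":0},{"slide":[2.06,-5.1,0],"turn":0.77,"grip":0},{"slide":[2.43,-5.45,0],"turn":0.84,"grip":0},{"slide":[2.82,-5.78,0],"turn":0.91,"grip":0},{"slide":[3.24,-6.09,0],"turn":0.98,"grip":0},{"slide":[3.46,-6.23,0],"turn":1.015,"grip":0},{"slide":[3.67,-6.36,0],"turn":1.05,"grip":0}]'; python3 look.py w6
```

```text
time: 13.05
eef_pos: [0.4948, -0.1579, 0.062]
tcp_rot: [0.911, 0.413, 0.0, 0.0]
contact_force: [0.6, -0.7, 0.4]
opening: -0.002
finger_force: 0.3
13.05 [ 0.4948 -0.1579  0.062 ] [ 0.61 -0.69  0.36]
wheel [ 0.5044 -0.136   0.0889]
z70 0.0707
rib_deg [np.float64(-9.1099), np.float64(0.0783), np.int64(299)]
bird_belly [array([ 0.5353, -0.1246,  0.0435]), np.int64(8012)]
head [ 0.5218 -0.1239  0.1431]
beak [array([ 0.5448, -0.118 ,  0.135 ]), np.int64(663)]
beak_deg_belly [np.float64(34.4919), np.float64(0.0115)]
beak_deg_head [np.float64(14.25), np.float64(0.0237)]
off [-0.0308 -0.0114]
bird rel tool cm [5.17 0.86 0.  ]
wheel rel tool cm [ 7.33 -0.16 -0.  ]
```

View pics/w6.png

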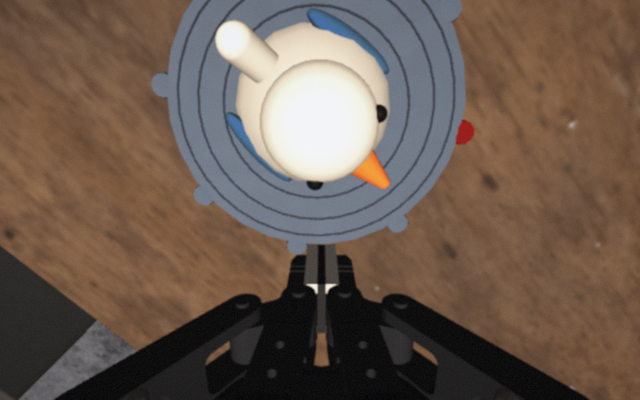

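The finger is pushing the rib at (297,247) round cleanly, with the bird standing on centre. I'll continue another 60°.

```bash
python3 -m inch '[{"slide":[0.01,-0.25,0],"turn":0.035,"grip":0},{"slide":[0.02,-0.51,0],"turn":0.07,"grip":0},{"slide":[0.04,-0.76,0],"turn":0.105,"grip":0},{"slide":[0.07,-1.02,0],"turn":0.14,"grip":0},{"slide":[0.16,-1.53,0],"turn":0.21,"grip":0},{"slide":[0.28,-2.02,0],"turn":0.28,"grip":0},{"slide":[0.44,-2.51,0],"turn":0.35,"grip":0},{"slide":[0.63,-2.99,0],"turn":0.42,"grip":0},{"slide":[0.86,-3.45,0],"turn":0.49,"grip":0},{"slide":[1.12,-3.89,0],"turn":0.56,"grip":0},{"slide":[1.4,-4.31,0],"turn":0.63,"grip":0},{"slide":[1.72,-4.72,0],"turn":0.7,"grip":0},{"slide":[2.06,-5.1,0],"turn":0.77,"grip":0},{"slide":[2.43,-5.45,0],"turn":0.84,"grip":0},{"slide":[2.82,-5.78,0],"turn":0.91,"grip":0},{"slide":[3.24,-6.09,0],"turn":0.98,"grip":0},{"slide":[3.46,-6.23,0],"turn":1.015,"grip":0},{"slide":[3.67,-6.36,0],"turn":1.05,"grip":0}]'; python3 look.py w7
```

```text
time: 14.9
eef_pos: [0.4706, -0.088, 0.0618]
tcp_rot: [0.995, -0.098, -0.001, -0.0]
contact_force: [-0.8, -0.7, 0.4]
opening: -0.003
finger_force: 0.6
14.9 [ 0.4706 -0.088   0.0618] [-0.78 -0.71  0.43]
wheel [ 0.4929 -0.0962  0.0885]
z70 0.0707
rib_deg [np.float64(-67.4293), np.float64(0.0675), np.int64(308)]
bird_belly [array([ 0.5188, -0.1072,  0.0436]), np.int64(8026)]
head [ 0.5124 -0.0983  0.143 ]
beak [array([ 0.5282, -0.1118,  0.1349]), np.int64(661)]
beak_deg_belly [np.float64(-26.0333), np.float64(0.0105)]
beak_deg_head [np.float64(-40.574), np.float64(0.0208)]
off [-0.0259  0.011 ]
bird rel tool cm [ 5.11  0.94 -0.01]
wheel rel tool cm [ 7.25 -0.06 -0.01]
```

View pics/w7.png

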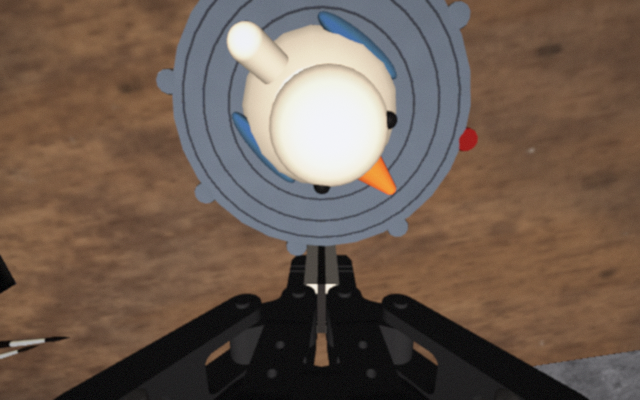

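```bash
python3 -m inch '[{"slide":[0.01,-0.25,0],"turn":0.035,"grip":0},{"slide":[0.02,-0.51,0],"turn":0.07,"grip":0},{"slide":[0.04,-0.76,0],"turn":0.105,"grip":0},{"slide":[0.07,-1.02,0],"turn":0.14,"grip":0},{"slide":[0.16,-1.53,0],"turn":0.21,"grip":0},{"slide":[0.28,-2.02,0],"turn":0.28,"grip":0},{"slide":[0.44,-2.51,0],"turn":0.35,"grip":0},{"slide":[0.63,-2.99,0],"turn":0.42,"grip":0},{"slide":[0.86,-3.45,0],"turn":0.49,"grip":0},{"slide":[1.12,-3.89,0],"turn":0.56,"grip":0},{"slide":[1.2,-4.0,0],"turn":0.58,"grip":0},{"slide":[1.26,-4.1,0],"turn":0.6,"grip":0},{"slide":[1.26,-4.1,0],"turn":0.6,"grip":0}]'
python3 -m inch '[{"slide":[0,0.3,0],"turn":0,"grip":0},{"slide":[-0.5,0.3,0],"turn":0,"grip":0},{"slide":[-1.5,0.3,0],"turn":0,"grip":0},{"slide":[-1.5,0.3,-4],"turn":0,"grip":0},{"slide":[-1.5,0.3,-8],"turn":0,"grip":0},{"slide":[-1.5,0.3,-12],"turn":0,"grip":0},{"slide":[-1.5,0.3,-15],"turn":0,"grip":0},{"slide":[-1.5,0.3,-15],"turn":0,"grip":0},{"slide":[-1.5,0.3,-15],"turn":0,"grip":0}]'; python3 look.py w8
```

```text
time: 16.25
eef_pos: [0.4912, -0.0504, 0.0618]
tcp_rot: [0.922, -0.387, -0.0, -0.0]
contact_force: [-0.3, -0.5, -0.2]
opening: 0.005
finger_force: 0.3
time: 17.15
eef_pos: [0.4784, -0.0415, 0.2123]
tcp_rot: [0.922, -0.387, 0.001, -0.0]
contact_force: [-0.1, 0.6, -0.9]
opening: -0.002
finger_force: 0.0
17.15 [ 0.4784 -0.0415  0.2123] [-0.14  0.65 -0.86]
wheel [ 0.5421 -0.1017  0.0593]
z70 0.0706
rib_deg [np.float64(-147.432), np.float64(0.0619), np.int64(73)]
bird_belly [array([ 0.544 , -0.1027,  0.0254]), np.int64(1268)]
head [ 0.5401 -0.1025  0.1417]
beak [array([ 0.5245, -0.1019,  0.1347]), np.int64(64)]
beak_deg_belly [np.float64(177.8426), np.float64(0.0195)]
beak_deg_head [np.float64(177.9099), np.float64(0.0157)]
off [-0.0018  0.0009]
bird rel tool cm [ 8.96 -0.4   0.01]
wheel rel tool cm [ 8.73 -0.32  0.01]
```

View pics/w8.png

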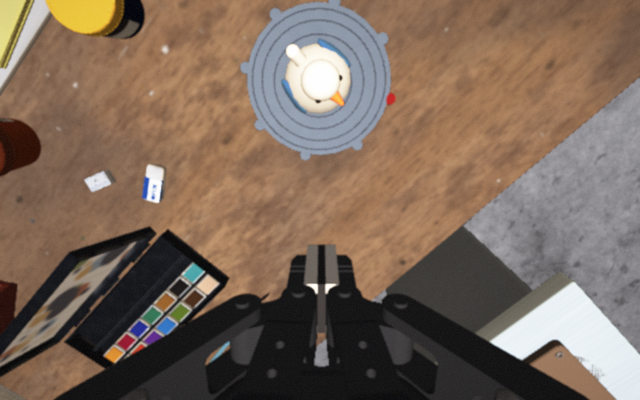

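The bird is about 2 mm off the axis and the beak points at 178°, 2° from square. It is upright, the wheel has turned about 144°, and the arm is clear, so I'm handing in.

```bash
python3 -c "
from plant import ctrl
print(ctrl.sign_off())"
```

```text
the job is handed in; nothing more can be done
None
```

Job handed in at about 17 s of the 61 s limit: by the last wrist-camera measurement the bird stands upright about 2 mm from the wheel axis with its beak about 2° off square to the near edge, the wheel has turned about 144°, and the arm never went near the pot, ink bottle or paint tube; sign-off returned no verdict.

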